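Unclip the terminal cover and push it off

ROBOT

A 6-joint arm with a two-finger parallel gripper is mounted at the origin on a cart in front of the work surface, level with it; the furniture and walls round the work are solid. World frame = base frame: x ahead of the robot, y to its left, z up, the work surface at z = 0. Lengths are in mm, angles in rad, forces in N, time in s.
With the tool pointing down it reaches from about 400 to 925 mm from the base axis. Payload 12.5 kg.
Tool frame: the origin (TCP) lies at the very end of the fingers, on their centre line; the grasp point (between the pads) lies 19 mm behind it; z points along the fingers, y is the direction in which the jaws open and shut (so a half turn about z gives the same grasp; the last joint's range is limited). The gripper opens to 95 mm and grips with 3 to 60 N. Pads are 20 mm wide; open, the fingers measure 119 mm over their backs; the gripper's body (75 mm by 180 mm) begins 59 mm behind the grasp point.
Start: joints at [0.563, 0.491, 1.559, -0, 1.092, -0.106], TCP at [490.277, 387.653, 214.661] pointing down, gripper open.
Joint ranges: [-3.1, 3.1], [-0.84, 2.19], [0.05, 2.79], [-1.13, 4.28], [0.06, 2.93], [-2.69, 2.69]. Speed limits (rad/s): [2.22, 2.22, 2.79, 3.14, 3.14, 3.14].

INTERFACE

Orientations are given as [roll, pitch, yaw] about the fixed x, y, z axes, in that order (R = Rz(yaw) Ry(pitch) Rx(roll)).
In Python, from cell import env gives the robot as it stands.
- The arm moves only by the shell command python3 -m pendant 'ROWS'. ROWS is JSON, a list that holds one entry, the list of rows, each a list of 5 numbers: the opening, from 0 (shut) to 1 (fully open), then the shift along the tool's x, y, z in m, then the turn about the tool's z in rad. A call has exactly 8 rows; each row is the pose to reach, as a shift and turn from the pose commanded when the call began, along the tool's axes at that moment; what a row does not reach only later rows make up. A row lasts 1/10 s, in which the tool goes at most 50 mm and 8.59 degrees, less where a joint would pass 70% of its speed; a pose out of reach is approached as far as the arm can. A call with a gripper value outside its range is refused whole. The fingers move at their own pace and stop on an object; the grip force is fixed at half the most. Time passes only in rows, so rows that repeat a pose let the fingers close, or fill a call up. It gives the time, the measured TCP pose, the force and the opening at its end, in the units of the state.
- env.state(): the state, without advancing time (a new reading comes with each control period).
- env.read_camera(name): name is "scene" or "top" or "wrist"; returns a dict with "image" (480x640x3 uint8, blue, green, red), "range_z" (480x640 float32, mm along the optical axis (not along the pixel's ray), 0 where there is no reading), "fx", "fy", "cx", "cy" (pixels), "rvec" (rotation vector, rad) and "tvec" (3), from world to camera coordinates, as OpenCV has them; the wrist camera has in their place "tool_from_camera" (4x4, takes a point from camera to tool coordinates, whose origin is the TCP and whose axes are the flange's). Camera axes: x right, y down, z forward; pixel columns grow to the right and rows downward; lengths in mm; the calibration is good to about 2 mm. A picture is of the moment at which its call begins: read the wrist's pose just before it.
- env.job_done(): hands the job in, once; it reports no verdict.
The state is a dict: "t": time; "joints": joint angles; "qvel": joint speeds; "tau": joint torques, N m; "eef_pos": TCP position; "tcp_rot": TCP orientation; "ft_force": force on the tool from outside, world axes, zero at the start; "moment": the same for the moment, N m; "opening": opening from 0.0 (shut) to 1.0 (fully open).
Only numpy, scipy, OpenCV 4.12 (cv2) and the standard library are available. Lean on these libraries where they do the work, as an engineer would, in place of code of your own. Each camera call takes 0.05 s, during which the arm holds its last target. There are 200 camera calls.

TASK

Press the orange snap tab of the grey terminal box down until the blue cover springs loose, then push the cover along its seat, away from the tab, until it drops off the far end of the box and lies flat on the bench, right side up and wholly beside the box. Only press and push: do not lift or carry the cover, and leave the weight, the bottle and the jar standing where they are.

Things in the scene. Friction and masses are not known exactly. Their poses are not given: they have to be found in the camera images.
- terminal_box: Grey terminal box, fixed to the bench at a varying place and yaw. Origin on the bench, z up; +x is the way the cover slides off, y across. Spans x -85 to +55 mm, y -36 to +36 mm; its upper face (the cover's seat) is 22 mm above the bench. Four black plugs stick out 10 mm from the long sides.
- guides (a point): Point on the seat midway between two low guides whose lips overhang the cover's long edges: box x -30 to -4 mm, |y| 27 to 36 mm. Behind them two plunger bosses, x -55 to -41 mm, |y| 19 to 28 mm. Guides and bosses reach 30 mm above the bench; a fingertip 33 mm or more above the bench clears both and the tab.
- tab_pad (a point): Middle of the top face of the orange snap tab's pad (22 mm along box x, 24 mm across), at box x -69 mm, y 0, 32 mm above the bench when not pressed (ribs on it are 1 mm higher). Moves with the tab.
- tab (a joint): Travel of the snap tab straight down, m: 0 up, 0.007 at its stop. A spring returns it; full travel takes 6 to 10 N. At about 5 mm its tooth leaves the window in the cover and spring plungers shove the cover about 8 mm towards box +x; it then stays unlatched when the tab is let go. Until then the tooth blocks the cover.
- cover: Loose blue plastic cover, about 70 g: plate 88 x 60 x 4 mm, origin in the middle of its underside, axes as the box's when seated (then at box x +14 mm, 22 mm above the bench). The guides hold it down for the first 26 mm of sliding; it tips over the box's +x end when about half overhangs, and its rear edge leaves the box after 85 mm.
- cover_ledge (a point): Middle of the top edge of the rear face of the upright ledge on the cover's rear edge (6 mm thick, 40 mm wide), at cover x -44 mm, 22 mm above its underside (44 mm above the bench when seated). The rear face looks to the tab (-x): push it towards +x. Free deck between tab pad and this face: 28 mm before release, 36 mm after.
- brass_weight: Loose brass weight, 30 mm across, 36 mm high, standing beside the box; origin under its middle. Bystander.
- blue_bottle: Loose small blue bottle with white cap, 29 mm across, 48 mm high, standing beside the box; origin under its middle. Bystander.
- jar_pumice: Loose small jar with red cap, 30 mm across, 44 mm high, standing beside the box; origin under its middle. Bystander.
Not all that is in view belongs to the job. Leave any green look-alike of the cover alone.

How it is judged:
By the outcome, as a careful person would: the job done as asked, in the order asked, and still so for the second after the job is handed in, with the robot touching nothing.
It also fails if it takes over 40 s, if anything falls off the work surface, if the arm or the gripper's body presses on something with over 40 N, if the wrist force passes 120 N, or if a joint passes its speed limit or range.

## Working session

There is one attempt and no reset: what is moved stays moved. The work goes in short steps, Python scripts to look and compute and a shell command to move; the robot and the scene stay as the last step left them, time stands still between calls to the robot, and variables do not carry over. Pictures are saved under pics/ and viewed, about 8 in all and at most 12, crops included, and the job is handed in when it is done.

```bash
mkdir -p pics; ls
cat > h.py <<'E'
import numpy as np, cv2
from cell import env
def grab(n):
    s=env.state(); c=env.read_camera(n); 
    K=np.array([[c['fx'],0,c['cx']],[0,c['fy'],c['cy']],[0,0,1]])
    if n=='wrist':
        from scipy.spatial.transform import Rotation as R
        T=np.eye(4); T[:3,:3]=R.from_euler('xyz',s['tcp_rot']).as_matrix(); T[:3,3]=s['eef_pos']
        M=T@np.array(c['tool_from_camera'])
    else:
        M=np.eye(4); Rm=cv2.Rodrigues(np.array(c['rvec'],float))[0]; M[:3,:3]=Rm.T; M[:3,3]=-Rm.T@np.array(c['tvec'],float).ravel()
    return c,K,M,s
def plane(K,M,uv,z):
    uv=np.atleast_2d(uv).astype(float); d=np.c_[uv,np.ones(len(uv))]@np.linalg.inv(K).T@M[:3,:3].T
    o=M[:3,3]; return o+d*((z-o[2])/d[:,2])[:,None]
def cloud(c,K,M):
    z=c['range_z']; v,u=np.mgrid[:480,:640]
    P=np.stack([(u-K[0,2])/K[0,0]*z,(v-K[1,2])/K[1,1]*z,z],-1)
    return P@M[:3,:3].T+M[:3,3]
E
python3 - <<'E'
from h import *
im=[]
for n in('scene','top'):
    c,K,M,s=grab(n); cv2.imwrite(f'pics/{n}0.png',c['image']); print(n,M[:3,3],K[0,0]); np.savez(f'{n}0.npz',K=K,M=M,im=c['image'],z=c['range_z'])
print(s)
E
```

```text
pics
scene [ 105.19217365 -305.07517634  611.8878923 ] 559.0054349713763
top [371.09667863 272.13164567 884.5486239 ] 436.8561384649996
{'t': 0.05, 'joints': array([ 5.63386980e-01,  4.91523435e-01,  1.55946931e+00, -7.88149320e-06,
        1.09170063e+00, -1.05592251e-01]), 'qvel': array([ 0.00085109,  0.00014448, -0.00149138,  0.00208646, -0.00068954,
        0.00021339]), 'tau': array([ 1.36141447e-03, -6.14230013e+01, -2.58917570e+01,  6.94539235e-02,
        4.69666778e-02, -5.65150503e-05]), 'eef_pos': array([490.05182638, 387.49920028, 214.07735413]), 'tcp_rot': array([-3.14049732e+00, -1.09060851e-04,  2.23977914e+00]), 'ft_force': array([ 0.27224314, -0.14870639,  0.04376605]), 'moment': array([-0.01563958, -0.02668459,  0.01417206]), 'opening': 0.9991253645862407}
```

View pics/top0.png

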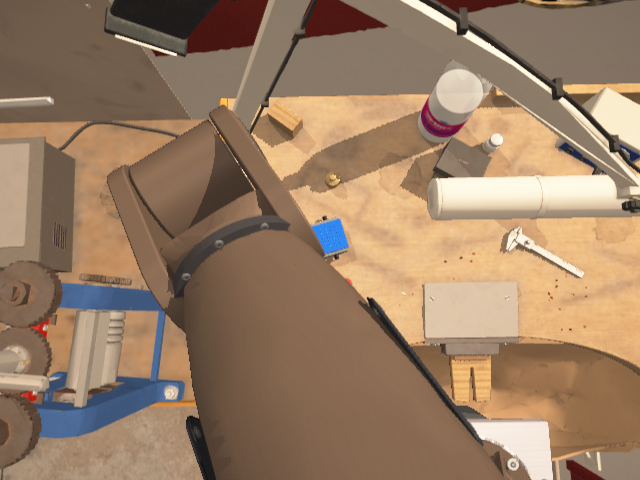

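View pics/scene0.png

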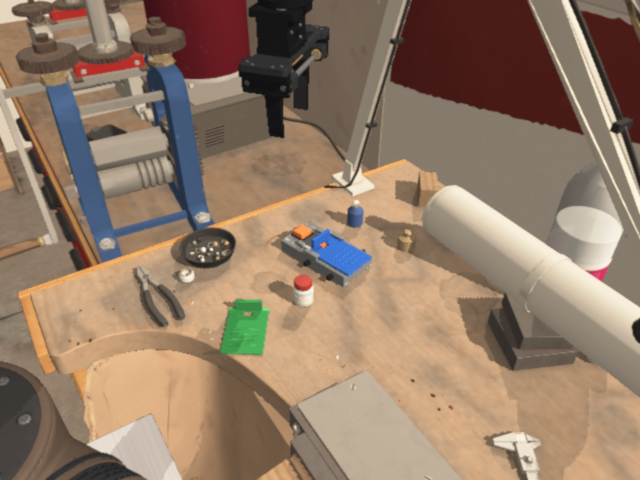

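The scene view shows the blue cover at (345,255) and its orange tab at (302,232). The bottle is at (355,214), the brass weight at (405,240) and the jar at (303,290).

Candidates for the cover are the blue plate on the grey box (345,255), the green look-alike (247,330), the blue bottle (355,214) and the blue press frame (90,170). Candidates for the tab are the orange pad (302,232) and the orange spot, probably the tooth in the window, near (322,244). I choose the plate on the grey box and the pad at (302,232), and check both in a crop.

Run:
```python
from h import *
d=np.load('scene0.npz'); im=d['im'];K=d['K'];M=d['M']
P=cloud({'range_z':d['z']},K,M); ok=d['z']>0
hsv=cv2.cvtColor(im,cv2.COLOR_BGR2HSV); 
roi=np.zeros((480,640),bool); roi[195:310,270:425]=1
H,S,V=[hsv[...,i].astype(int) for i in range(3)]
blue=roi&(abs(H-108)<14)&(S>150)&ok; org=roi&(abs(H-9)<9)&(S>190)&(V>150)&ok
for n,m in(('blue',blue),('org',org)):
    k,l,st,ce=cv2.connectedComponentsWithStats(m.astype('uint8'))
    for i in range(1,k):
        if st[i,4]>15:
            p=P[l==i]; print(n,st[i],ce[i],np.median(p,0).round(1),np.percentile(p[:,2],[5,50,95]).round(1))
k,l,st,ce=cv2.connectedComponentsWithStats(blue.astype('uint8'))
i=1+np.argmax(st[1:,4]); p=P[l==i]; q=p[(p[:,2]<31)&(p[:,2]>20)]
r=cv2.minAreaRect(q[:,:2].astype('float32')); print('plate',r,cv2.boxPoints(r).round(1).tolist())
# scene points above bench
B=P[roi&ok]; B=B[(B[:,2]>12)&(B[:,2]<60)]; print(B.min(0),B.max(0))
x0,y0=250,180;c=im[y0:330,x0:450]; cv2.imwrite('pics/crop0.png',cv2.resize(c,None,fx=4,fy=4,interpolation=2))
```

```text
blue [ 312  230   59   45 1292] [338.625387   253.10216718] [506.5 263.6  26.7] [24.8 26.7 39.8]
plate ((506.92572021484375, 268.31494140625), (60.619224548339844, 96.46585083007812), 12.767839431762695) [[466.70001220703125, 308.70001220703125], [488.0, 214.60000610351562], [547.0999755859375, 228.0], [525.7999877929688, 322.1000061035156]]
[399.59609816 209.52133451  12.02440831] [737.79084707 371.973053    50.61558338]
```

View pics/crop0.png

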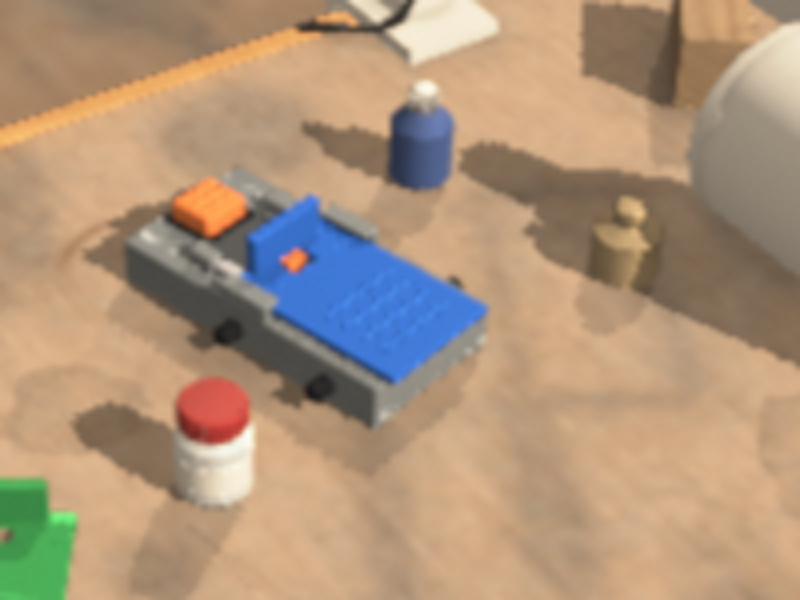

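The crop confirms the choice: the orange pad is at crop (208,207), or full-frame (302,232). The cover's ledge is next to it, and the cover's front corners are at crop (485,307) and (395,380). The green plate is separate.

Run:
```python
from h import *
d=np.load('scene0.npz');K=d['K'];M=d['M']
f=lambda u,v,z: plane(K,M,[[250+u/4,180+v/4]],z)[0]
tab=f(208,203,32); a=f(486,308,26); b=f(396,381,26); fr=(a+b)/2
ex=(fr-tab)[:2]; L=np.linalg.norm(ex); ex/=L; 
print('tab',tab,'front',a,b,'len',L,'exp',69+58,'width',np.linalg.norm(a-b),'yaw',np.degrees(np.arctan2(ex[1],ex[0])), 'edge yaw',np.degrees(np.arctan2(*(a-b)[[1,0]]))-90)
ey=np.array([-ex[1],ex[0]]); o=(tab[:2]+69*ex+fr[:2]-58*ex)/2; print('box',o)
for n,u,v,z in(('bottle',422,90,48),('weight',631,208,36),('jar',212,398,44)):
    p=f(u,v,z); print(n,p,'box',(p[:2]-o)@ex,(p[:2]-o)@ey)
```

```text
tab [484.40874849 342.65874173  32.        ] front [547.88172223 230.26376799  26.        ] [492.03692675 213.51464665  26.        ] len 125.89330361036808 exp 127 width 58.30243775228417 yaw -73.59730660514401 edge yaw -73.30481959094215
box [503.73716253 276.99782067]
bottle [595.79837836 344.57366263  48.        ] box -38.82870320412776 107.39689793165304
weight [630.63340257 241.05611171  36.        ] box 70.31269835807467 111.58219673552352
jar [416.46182995 226.30449737  44.        ] box 23.984760285290182 -98.03840052469903
```

```bash
python3 -m pendant '[[[0,-0.008,-0.008,0.03,0.1],[0,-0.016,-0.016,0.06,0.2],[0,-0.024,-0.024,0.09,0.3],[0,-0.032,-0.032,0.115,0.381],[0,-0.032,-0.032,0.115,0.381],[0,-0.032,-0.032,0.115,0.381],[0,-0.032,-0.032,0.115,0.381],[0,-0.032,-0.032,0.115,0.381]]]'
python3 - <<'E'
from h import *
c,K,M,s=grab('wrist'); np.savez('w1.npz',K=K,M=M,im=c['image'],z=c['range_z']); cv2.imwrite('pics/w1.png',c['image']); print(s['t'],s['eef_pos'],s['tcp_rot'],s['opening'],s['ft_force'])
E
```

```text
t: 0.9
eef_pos: [485.5, 343.5, 101.0]
tcp_rot: [3.139, -0.001, 1.86]
ft_force: [-0.1, -0.9, 0.3]
opening: 0.387
0.9 [485.54921102 343.46620138 100.97027131] [ 3.13930463e+00 -5.53819312e-04  1.86036538e+00] 0.386887165405115 [-0.12692467 -0.89438035  0.31419875]
```

View pics/w1.png

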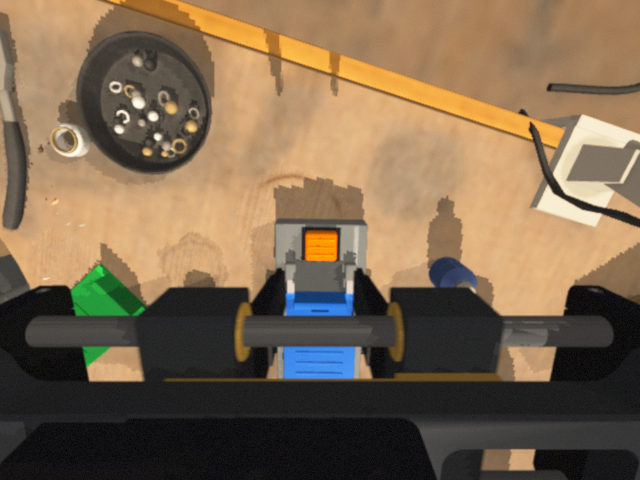

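The wrist view shows the orange pad at (321,245) and the box's rear edge from (275,220) to (367,220). The box is square to the tool. The fingers are still closing.

Run:
```python
from h import *
d=np.load('w1.npz');K=d['K'];M=d['M'];im=d['im']
h=cv2.cvtColor(im,cv2.COLOR_BGR2HSV).astype(int); m=(abs(h[...,0]-10)<8)&(h[...,1]>190)&(h[...,2]>120); m[:215]=0;m[280:]=0;m[:,:280]=0;m[:,360:]=0
v,u=np.nonzero(m); print(len(u),u.min(),u.max(),v.min(),v.max(),np.median(cloud({'range_z':d['z']},K,M)[m],0))
c=[(u.min()+u.max())/2,(v.min()+v.max())/2]; p=plane(K,M,[c],32)[0]; e=plane(K,M,[[u.min(),c[1]],[u.max(),c[1]],[c[0],v.min()],[c[0],v.max()]],32); print(p, np.linalg.norm(e[0]-e[1]),np.linalg.norm(e[2]-e[3]))
r=plane(K,M,[[275,220],[367,220]],22); print(r, np.degrees(np.arctan2(*(r[1]-r[0])[[1,0]]))-90)
mid=r.mean(0)[:2]; t=np.radians(-73.5); ex=np.array([np.cos(t),np.sin(t)]); print('pad from rear',mid+16*ex)
```

```text
519 305 337 231 260 [484.31974389 353.1948987   31.27205158]
[485.97121464 349.55969607  32.        ] 23.93929018968528 22.515029772357774
[[447.3805971  356.28975901  22.        ]
 [514.75324159 376.30067573  22.        ]] -73.4576104181127
pad from rear [485.61116486 350.95410161]
```

```bash
python3 -m pendant '[[[0,0.003,0,0.02,0],[0,0.003,0,0.045,0],[0,0.003,0,0.045,0],[0,0.003,0,0.045,0],[0,0.003,0,0.045,0],[0,0.003,0,0.045,0],[0,0.003,0,0.045,0],[0,0.003,0,0.045,0]]]'
python3 - <<'E'
from h import *
c,K,M,s=grab('wrist');im=c['image']
print(s['eef_pos'],s['tcp_rot'],s['opening'],s['ft_force'])
h=cv2.cvtColor(im,cv2.COLOR_BGR2HSV).astype(int); m=(abs(h[...,0]-10)<8)&(h[...,1]>190)&(h[...,2]>120); m[:,:240]=0;m[:,400:]=0;m[:150]=0
v,u=np.nonzero(m);print(len(u),u.min(),u.max(),v.min(),v.max()); 
ctr=[(u.min()+u.max())/2,(v.min()+v.max())/2];print(plane(K,M,[ctr],32), np.median(cloud(c,K,M)[m],0))
w=im[120:420,160:480].copy()
c,K,M,s=grab('scene'); im=c['image'].copy()
Mi=np.linalg.inv(M)
def pr(p): q=K@(Mi[:3,:3]@p+Mi[:3,3]); return q[:2]/q[2]
print('tcp px',pr(s['eef_pos']),'wristpad px',pr(np.array([486,349.6,32])),'scenepad',pr(np.array([484.4,342.7,32])))
cv2.imwrite('pics/sw2.png',np.hstack([cv2.resize(im[195:295,255:365],None,fx=4,fy=4,interpolation=2),cv2.resize(w,(400,400))[:, :360]]))
E
```

```text
t: 1.75
eef_pos: [484.3, 345.7, 55.2]
tcp_rot: [3.141, -0.0, 1.859]
ft_force: [0.9, -0.1, 0.6]
opening: 0.008
[484.33663718 345.66736296  55.15929044] [ 3.14078363e+00 -1.80915826e-04  1.85882677e+00] 0.007827931642166896 [ 0.87781044 -0.10500601  0.56486266]
876 303 342 251 287
[[485.89932695 349.67648013  32.        ]] [484.2113542  355.20427448  31.43662453]
tcp px [300.82786326 218.96302942] wristpad px [300.70344557 228.33599127] scenepad [301.98304574 230.73905509]
```

View pics/sw2.png

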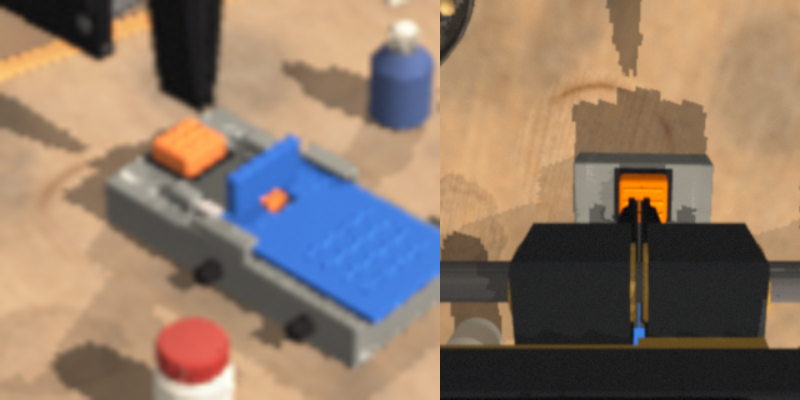

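Run:
```python
from h import *
c,K,M,s=grab('wrist'); T=np.linalg.inv(np.array(c['tool_from_camera'])); print(np.array(c['tool_from_camera']).round(3))
for p in([0,0,0],[10,0,0],[10,12,0],[10,-12,0],[10,0,-20],[4,0,0]):
    q=K@(T[:3,:3]@p+T[:3,3]); print(p,q[:2]/q[2])
im=c['image'][220:320,260:380]; cv2.imwrite('pics/w3.png',cv2.resize(im,None,fx=5,fy=5,interpolation=2))
```

```text
[[  -0.      -0.967   -0.255   72.061]
 [   1.      -0.       0.       0.368]
 [  -0.      -0.255    0.967 -169.742]
 [   0.       0.       0.       1.   ]]
[0, 0, 0] [318.18741726 288.97469356]
[10, 0, 0] [318.17091663 271.85646419]
[10, 12, 0] [340.25560587 271.84671623]
[10, -12, 0] [296.08532351 271.86621255]
[10, 0, -20] [318.09533094 286.07981434]
[4, 0, 0] [318.18087256 282.18503226]
```

View pics/w3.png

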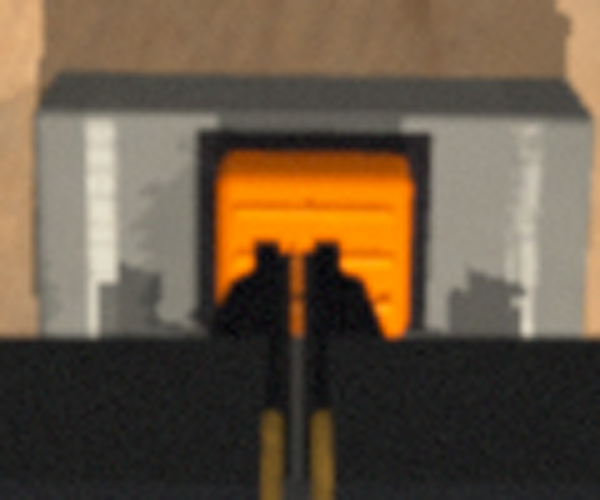

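```bash
python3 -m pendant '[[[0,0,0.0015,0.01,0],[0,0,0.0015,0.018,0],[0,0,0.0015,0.021,0],[0,0,0.0015,0.024,0],[0,0,0.0015,0.027,0],[0,0,0.0015,0.029,0],[0,0,0.0015,0.029,0],[0,0,0.0015,0.029,0]]]'
```

```text
t: 2.7
eef_pos: [485.3, 345.8, 25.7]
tcp_rot: [-3.141, 0.0, 1.859]
ft_force: [-3.8, -1.4, 5.4]
opening: 0.005
```

Run:
```python
from h import *
c,K,M,s=grab('scene'); a=np.load('scene0.npz')['im'][195:295,275:375]; b=c['image'][195:295,275:375]
cv2.imwrite('pics/s3.png',np.hstack([cv2.resize(x,None,fx=4,fy=4,interpolation=2) for x in(a,b)])); print(s['ft_force'],s['eef_pos'])
```

```text
[-3.78470753 -1.38378906  5.4337409 ] [485.2548953  345.84167352  25.71020438]
```

View pics/s3.png

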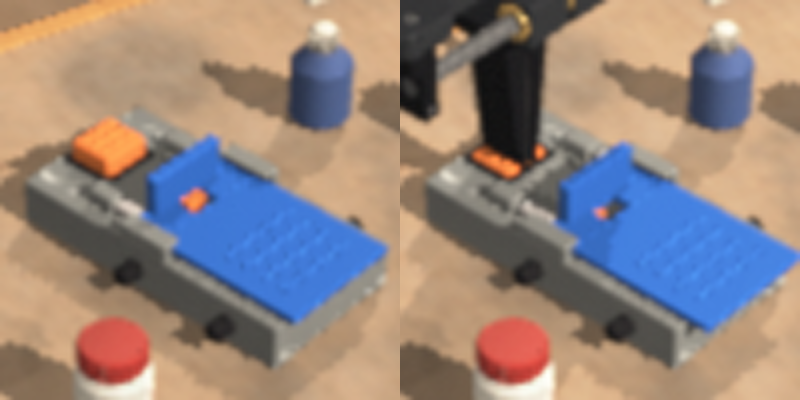

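The right half shows the cover sprung forward. There is now a gap behind the ledge and an empty strip at the window, so the cover is released. Next I lift, move over behind the ledge and lower.

```bash
python3 -m pendant '[[[0,0,0,-0.018,0],[0,-0.006,0,-0.018,0],[0,-0.02,0,-0.018,0],[0,-0.029,0,-0.018,0],[0,-0.029,0,-0.014,0],[0,-0.029,0,-0.006,0],[0,-0.029,0,0,0],[0,-0.029,0,0,0]]]'; python3 -m pendant '[[[0,-0.004,0,0,0],[0,-0.008,0,0,0],[0,-0.013,0,0,0],[0,-0.018,0,0,0],[0,-0.023,0,0,0],[0,-0.028,0,0,0],[0,-0.028,0,0,0],[0,-0.028,0,0,0]]]'
python3 - <<'E'
from h import *
c,K,M,s=grab('scene'); b=c['image'][195:345,275:425]; print(s['ft_force'])
cv2.imwrite('pics/s4.png',cv2.resize(b,None,fx=4,fy=4,interpolation=2))
E
```

```text
t: 3.55
eef_pos: [493.2, 318.2, 24.3]
tcp_rot: [-3.14, 0.0, 1.859]
ft_force: [-0.5, -0.1, -0.6]
opening: 0.006
t: 4.35
eef_pos: [502.1, 290.9, 25.8]
tcp_rot: [3.141, 0.0, 1.859]
ft_force: [0.8, -1.9, 3.5]
opening: 0.004
[ 0.7764882  -1.92298183  3.48377489]
```

View pics/s4.png

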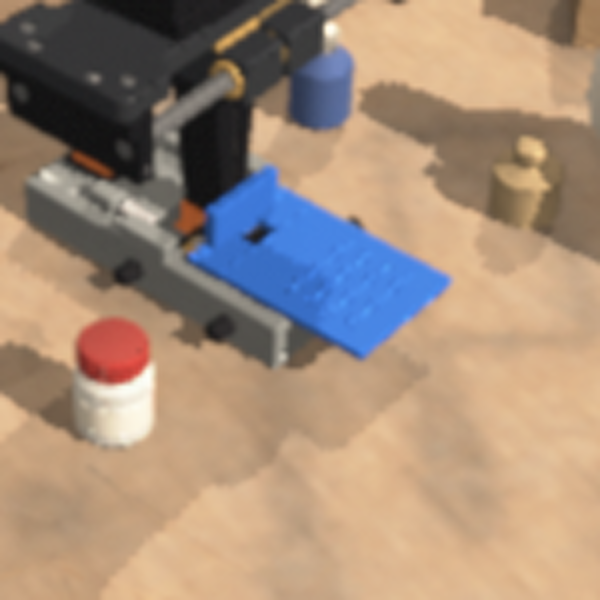

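The cover moves straight along its seat and about 34 mm overhangs the far end. I keep pushing.

```bash
python3 -m pendant '[[[0,-0.005,0,0,0],[0,-0.01,0,0,0],[0,-0.015,0,0,0],[0,-0.02,0,0,0],[0,-0.025,0,0,0],[0,-0.03,0,0,0],[0,-0.03,0,0,0],[0,-0.03,0,0,0]]]'
python3 - <<'E'
from h import *
c,K,M,s=grab('scene'); b=c['image'][195:345,275:425]; print(s['ft_force'])
cv2.imwrite('pics/s5.png',cv2.resize(b,None,fx=4,fy=4,interpolation=2))
E
```

```text
t: 5.2
eef_pos: [510.4, 262.4, 25.6]
tcp_rot: [-3.142, 0.0, 1.858]
ft_force: [-0.1, 0.2, 0.3]
opening: 0.004
[-0.11713688  0.16102685  0.26496228]
```

View pics/s5.png

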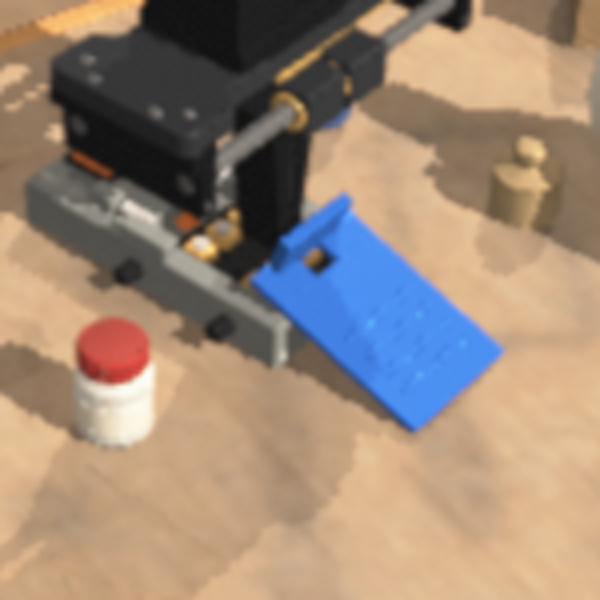

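The cover has tipped with its front edge on the bench, its rear raised against the finger, and no yaw. I push on.

```bash
python3 -m pendant '[[[0,-0.006,0,0,0],[0,-0.012,0,0,0],[0,-0.017,0,0,0],[0,-0.022,0,0,0],[0,-0.027,0,0,0],[0,-0.032,0,0,0],[0,-0.034,0,0,0],[0,-0.034,0,0,0]]]'
python3 - <<'E'
from h import *
c,K,M,s=grab('scene'); b=c['image'][215:365,275:425]; print(s['ft_force'])
cv2.imwrite('pics/s6.png',cv2.resize(b,None,fx=4,fy=4,interpolation=2))
E
```

```text
t: 6.05
eef_pos: [520.1, 229.7, 25.7]
tcp_rot: [3.141, -0.0, 1.858]
ft_force: [0.4, -0.5, 0.5]
opening: 0.003
[ 0.40948642 -0.4632063   0.52648808]
```

View pics/s6.png

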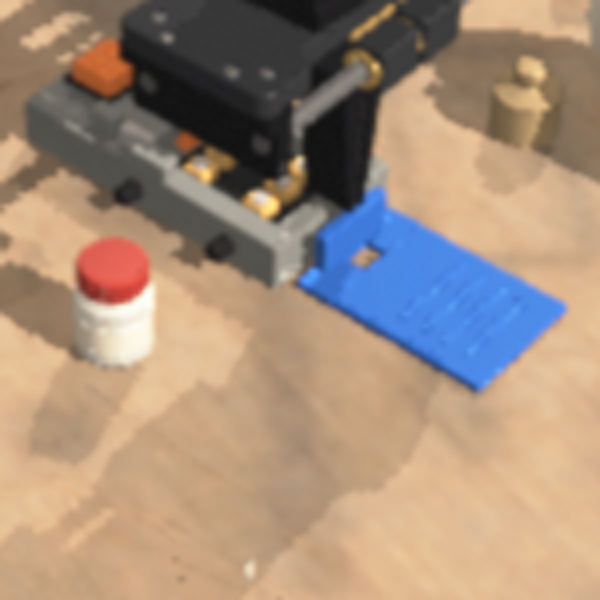

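```bash
python3 -m pendant '[[[0,0.002,0,-0.02,0],[0,0.01,0,-0.05,0],[0,0.03,0,-0.09,0],[0,0.06,0,-0.13,0],[0,0.1,0,-0.15,0],[0,0.12,0,-0.15,0],[0,0.12,0,-0.15,0],[0,0.12,0,-0.15,0]]]'
python3 - <<'E'
from h import *
c,K,M,s=grab('scene'); im=c['image']
h=cv2.cvtColor(im,cv2.COLOR_BGR2HSV).astype(int); m=(abs(h[...,0]-108)<14)&(h[...,1]>150)&(c['range_z']>0); m[:240]=0;m[330:]=0;m[:,:340]=0;m[:,430:]=0
P=cloud(c,K,M)[m]; print(len(P),np.percentile(P[:,2],[2,10,25,50,75,90,98]).round(1))
q=P[P[:,2]<9]; A=np.c_[q[:,:2]-q[:,:2].mean(0),np.ones(len(q))]; print('plane',np.linalg.lstsq(A,q[:,2],rcond=None)[0])
# box end from seat end corners in view; same axis: box-frame coordinates of plate points
t=np.radians(-73.5); ex=np.array([np.cos(t),np.sin(t)]); ey=np.array([-ex[1],ex[0]]); o=np.array([503.7,277])
b=np.c_[(P[:,:2]-o)@ex,(P[:,:2]-o)@ey]; print('box-frame x,y',np.percentile(b,[1,99],axis=0))
cv2.imwrite('pics/s7.png',cv2.resize(im[225:325,295:425],None,fx=6,fy=6,interpolation=2)); print(s['t'],s['eef_pos'])
E
```

```text
t: 6.9
eef_pos: [485.5, 345.1, 175.3]
tcp_rot: [-3.141, 0.0, 1.86]
ft_force: [0.4, -0.6, -0.2]
opening: 0.004
1519 [ 2.4  3.3  4.   4.9  5.8  7.7 21.7]
plane [-1.51072696e-03  2.36794313e-03  4.74377672e+00]
box-frame x,y [[ 59.12733068 -28.31659907]
 [143.72533152  28.92821447]]
6.9 [485.45469854 345.05117822 175.32272666]
```

View pics/s7.png

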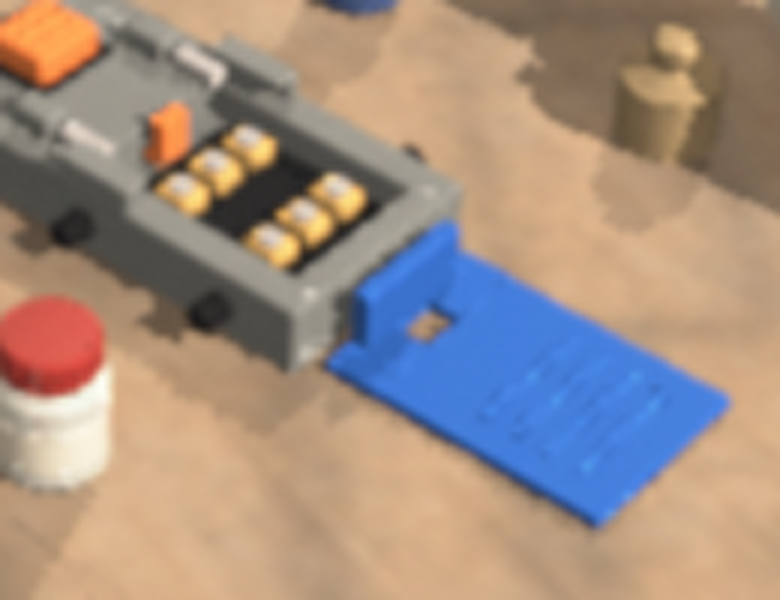

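The cover is flat (fitted slope under 0.3%, top at 4.7 mm) and right side up. A visible gap separates it from the box end. The bystanders look unmoved, so I hand in.

```bash
python3 -c "
from cell import env
print(env.job_done())"
```

```text
the job is handed in; nothing more can be done
None
```

The job is done and handed in at about 7 s of robot time. With closed fingers I pressed the orange tab down about 6 mm, with about 5 N showing at the end of the press, and the picture showed the cover spring forward. I then lifted over the deck, lowered behind the ledge and pushed the cover straight along its seat. It tipped over the far end and dropped onto the bench. I retreated to 175 mm above the bench.

- **Cover:** in the last check it lay flat, with its top at about 4.7 mm and a slope under 0.3%. It was right side up, in line with the box. It spans about box x 59 to 144 mm, so it clears the box end at 55 mm by only about 4 mm. A gap was visible in the picture.
- **Bystanders:** the jar and the weight were standing where they had been in the last picture. The bottle was mostly out of that crop. It stood unmoved in the picture after the tab press and in the one taken during the first push, but I did not measure any of the three again.
- **Disagreement:** the scene and wrist cameras differed by about 7 mm on the tab's place along the box. I aimed between them after comparing with where the fingertip showed in both views, and the press worked.
- **Contact:** during the first push the fingertip showed about 3.5 N upward force, probably from riding over the tab's tooth. It went away as I pushed on.

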